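Lock the stage and hold the film-thickness probe on the ringed spot

ROBOT

A 7-joint arm with a two-finger parallel gripper is mounted at the origin on a cart in front of the work surface, level with it; the furniture and walls round the work are solid. World frame = base frame: x ahead of the robot, y to its left, z up, the work surface at z = 0. Lengths are in m, angles in rad, forces in N, time in s.
With the tool pointing down it reaches from about 0.425 to 1.025 m from the base axis. Payload 3.6 kg.
Tool frame: the origin (TCP) lies midway between the tips of the shut fingers; the grasp point (between the pads) lies 19 mm behind it; z points along the fingers, y is the direction in which the jaws open and shut (so a half turn about z gives the same grasp; the last joint's range is limited). The gripper opens to 85 mm and grips with 20 to 120 N. Pads are 22 mm wide; open, the fingers measure 114 mm over their backs; the gripper's body (76 mm by 85 mm) begins 54 mm behind the grasp point. The pads swing forward as they close: fully open they stand 13 mm farther back than shut.
Start: joints at [-1.194, 0.591, 0.048, 1.609, -0.033, 0.943, -0.034], TCP at [0.328, 0.646, 0.231] pointing down, gripper open.
Joint ranges: [-2.69, 2.69], [-0.47, 2.24], [-1.27, 1.36], [0.19, 2.51], [-1.53, 4.68], [0.08, 2.07], [-3.09, 3.09]. Speed limits (rad/s): [2.57, 2.57, 3.14, 3.14, 3.14, 3.14, 3.14].

INTERFACE

Orientations are given as a rotation vector (axis times angle).
In Python, from station import manip gives the robot as it stands.
- The arm moves only by the shell command python3 -m creep 'ROWS' [FORCE]. ROWS is JSON, one flat list of numbers, 7 for each row, row after row: the shift along the tool's x, y, z in mm, then the turn, a rotation vector about the tool's x, y, z in rad, then the closure, from -1 (fully open) to 1 (shut). A call has 1 to 20 rows; each row shifts and turns the commanded pose from where the row before left it, along the tool's axes as they then stand; what a row does not reach is not made up. A row lasts 1/8 s, in which the tool goes at most 62.5 mm and 10.7 degrees, less where a joint would pass 70% of its speed; a pose out of reach is approached as far as the arm can. A call is refused whole if a number of a shift passes 62.5 or a number of a turn 0.188, either way. A call with a gripper value outside its range is refused whole. The fingers move at their own pace and stop on an object; FORCE is the grip in N (left out, the last holds). Time passes only in rows, so rows that do not move let the fingers close. It gives the time, the measured TCP pose, the force and the opening at its end, in the units of the state.
- manip.get_state(): the state, without advancing time (a new reading comes with each control period).
- manip.capture(name): name is "scene" or "top" or "wrist"; returns a dict with "color" (400x640x3 uint8, red, green, blue), "depth" (400x640 float32, m along the optical axis (not along the pixel's ray), 0 where there is no reading), "fx", "fy", "cx", "cy" (pixels), "origin" and "orientation" of the camera in the world; the wrist camera has in their place "tool_from_camera" (4x4, takes a point from camera to tool coordinates, whose origin is the TCP and whose axes are the flange's). Camera axes: x right, y up, looking along -z (the intrinsics and any distortion apply to the point x, -y, -z); pixel columns grow to the right and rows downward; lengths in m; the calibration is good to about 2 mm. The wrist camera is an equidistant fisheye: a pixel r from the principal point sees the ray r / f radians off the axis. A picture is of the moment at which its call begins: read the wrist's pose just before it.
- manip.job_done(): hands the job in, once; it reports no verdict.
The state is a dict: "t": time; "joints": joint angles; "dq": joint speeds; "joint_torque": joint torques, N m; "eef_pos": TCP position; "tcp_rot": TCP orientation; "ft_force": force on the tool from outside, world axes, zero at the start; "torque": the same for the moment, N m; "width": opening from 0.0 (shut) to 1.0 (fully open).
Only numpy, scipy, OpenCV 4.12 (cv2) and the standard library are available. Lean on these libraries where they do the work, as an engineer would, in place of code of your own. Each camera call takes 0.05 s, during which the arm holds its last target.

TASK

Take a lacquer film reading on the silvery metal plaque: first swing the orange-knobbed cam lever fully over so that it locks the sliding carriage, without shifting the carriage. Then lift the film-thickness probe out of its holder and hold its spring tip inside the red ring, square to the plaque's sloping face and pressed lightly so that the tip is pushed in about half way, not to its stop. Finish while still holding the probe there; leave the other things on the bench alone.

Things in the scene. Friction and masses are not known exactly. Their poses are not given: they have to be found in the camera images.
- stage_base: grey base plate of the measuring stage, 180 (x) x 116 (y) mm, 12 mm thick, fixed to the bench, placed differently each time; origin at the centre of its underside, z up, x along the carriage's slide. The grey carriage on it (104 x 88 mm) carries a silvery metal plaque, 106 x 84 mm, sloping 20 degrees: its face rises toward the base's +x, from about 40 to 76 mm above the bench.
- carriage: the grey carriage with the plaque fixed on it, free to slide along the base's x up to 22 mm either side of the middle; origin at the base's origin when in the middle, axes as the base's; it starts anywhere within 20 mm. Unlocked, about 0.3 N moves it; locked, it stays put under several N.
- cam_lever (a joint): angle of the cam lever about its upright pivot (rad): 0 = free, lever points to +y of the base, away from the carriage; it turns counter-clockwise seen from above to its stop at 1.45 = locked, lever points to -x of the base, along the carriage's side. Starts between 0 and 0.4. It stays where left; about 4 N at the knob moves it, and a little more near the locked end.
- lever_pivot (a point): the cam lever's upright axis, 24 mm above the bench, at x = +30, y = +80 mm of the base (left of the carriage), on a lug that reaches y = 97 mm
- lever_knob (a point): point on the axis of the lever's upright orange knob, 14 mm in diameter, 70 mm from the pivot; the knob's top is 69 mm above the bench and this point 54 mm. The dark lever arm, 12 mm wide, lies below it, its top 34 mm above the bench; at the locked end the knob's axis is about 43 mm from the carriage's side.
- red_spot (a point): centre of the red ring (14 mm inside, 21 mm outside diameter) painted on the plaque's face; z axis = outward normal of the face (20 degrees from vertical, leaning toward the base's -x), y axis = base's y. The blue and black rings are for other readings.
- probe_holder: dark square foot 84 x 84 x 8 mm with a black 52 mm square block, top at 60 mm, fixed to the bench; a 23 mm bore from above holds the probe upright, tip down. Origin at the centre of its underside. It stands either front left or behind, exchanged with the cream pot.
- probe: pen-like film-thickness probe, 0.1 kg, total length 106 mm; origin at the underside of its 32 mm black collar (5 mm thick), which rests on the holder's top; z along the probe, away from the tip. Above the collar a round grey grip with black bands, 24 mm in diameter, from z = 5 to 60 mm: take it here. Below the collar a steel shank 17 mm in diameter to z = -30 mm, then the spring tip, to z = -46 mm. Lift it at least 50 mm straight up to clear the holder.
- tip_point (a point): outermost point of the probe's rounded spring tip (8 mm ball end), at z = -46 mm of the probe when not pressed; axes as the probe's
- probe_tip (a joint): how far the spring tip is pushed into the probe (m): 0 = out, 0.010 = stop. Spring 300 N/m with 0.9 N at the start of its travel, so 5 mm is about 2.4 N and the stop is reached at 3.9 N.
- cream_pot: bystander: low round pot with a tan lid, 65 mm diameter, 29 mm high; origin at the centre of its underside
- petri_dish: bystander: clear round dish 69 mm diameter, 17 mm high; origin under its centre
- brush: bystander: wooden brush 157 mm long lying on the bench; origin under its middle, y along it
- pencil: bystander: yellow pencil 136 mm long lying on the bench; origin under its middle, y along it
- tweezers: bystander: steel tweezers 122 mm long lying on the bench; origin under their middle, y along them

How it is judged:
On the way, in this order (a step that is already met when the one before it is completed fails the run):
1. the cam lever is swung over to lock, the probe still in its holder and the carriage not shifted (value of joint cam_lever above 1.25 rad and distance of red_spot from where it was at the start of the episode below 0.006 m and distance between probe and probe_holder below 0.068 m), for 0.2 s.
2. the probe is lifted out of its holder in the gripper (value of joint cam_lever above 1.25 rad and contact force between the fingers and probe above 1 N and distance between probe and probe_holder above 0.115 m and contact force between probe and probe_holder below 0.05 N), for 0.1 s.
At the end, for the whole second after the job is handed in: The lever is locked (over 1.25 rad), the red ring lies within 6 mm of where it started, and the gripper holds the probe at rest with its tip within 7 mm of the ring's centre, its axis within 8 degrees of the face's normal, the tip pushed in 2 to 8 mm and 0.8 to 6 N on the plaque (value of joint cam_lever above 1.25 rad and distance of red_spot from where it was at the start of the episode below 0.006 m and distance between tip_point and red_spot below 0.007 m and angle between the z axis of probe and the z axis of red_spot, either way round below 0.14 rad and value of joint probe_tip between 0.002 and 0.008 m and contact force between probe and carriage between 0.8 and 6 N and contact force between the fingers and probe above 1 N and linear speed of probe below 0.01 m/s); the arm keeps its last pose, push and grip.
It fails at once if the probe is pressed hard on the plaque (contact force between probe and carriage above 12 N).
It fails at once if the gripper presses on the plaque (contact force between the arm and carriage above 8 N).
It fails at once if the probe is dropped on the bench (height (world z) of probe below 0.035 m).
It fails at once if a bystander (cream pot, petri dish, brush, pencil, tweezers) is disturbed (distance of any of cream_pot, petri_dish, brush, pencil, tweezers from where it was at the start of the episode above 0.03 m).
It also fails if it takes over 51 s, if anything falls off the work surface, if the arm or the gripper's body presses on something with over 40 N, if the wrist force passes 120 N, or if a joint passes its speed limit or range.

## Working session

There is one attempt and no reset: what is moved stays moved. The work goes in short steps, Python scripts to look and compute and a shell command to move; the robot and the scene stay as the last step left them, time stands still between calls to the robot, and variables do not carry over. Pictures are saved under pics/ and viewed, and the job is handed in when it is done.

```bash
ls; mkdir -p pics; python3 - <<'E'
from station import manip
import cv2,numpy as np
s=manip.get_state();print(s)
for n in("scene","top"):
    c=manip.capture(n);print(n,c["fx"],c["fy"],c["cx"],c["cy"],c["origin"],c["orientation"],[k for k in c])
    cv2.imwrite(f"pics/{n}0.png",c["color"][:,:,::-1]); np.savez(f"pics/{n}0.npz",**c)
E
```

```text
pics
{'t': 0.0, 'joints': array([-1.1945319 ,  0.59213232,  0.04830497,  1.60982483, -0.0332886 ,
        0.94269694, -0.03370687]), 'dq': array([-0.00165739, -0.00120486, -0.00012348,  0.00032371,  0.001662  ,
        0.00086816, -0.00060618]), 'joint_torque': array([ 7.27037332e-04, -5.48699141e+01,  1.54661268e+00, -1.98121297e+01,
        9.38684534e-03,  8.78010993e-03,  1.15368135e-05]), 'eef_pos': array([0.32781547, 0.64572761, 0.23013063]), 'tcp_rot': array([-0.730931  , -3.05497855,  0.00349174]), 'ft_force': array([-0.66505857, -0.12484507, -0.22381753]), 'torque': array([7.70380007e-03, 2.50761253e-02, 8.81185421e-05]), 'width': 0.998827238384783}
scene 367.13852104531566 367.13852104531566 324.6930887476335 197.386142354948 [-0.10022665  0.65100891  0.50235819] [ 0.52493189 -1.27778225 -2.09300722] ['color', 'depth', 'fx', 'fy', 'cx', 'cy', 'origin', 'orientation']
top 371.12124318930967 371.12124318930967 319.8839894779985 197.80305967663995 [0.31612261 0.01449955 1.00938285] [ 0.18637045 -0.166798   -1.40001266] ['color', 'depth', 'fx', 'fy', 'cx', 'cy', 'origin', 'orientation']
```

View pics/scene0.png

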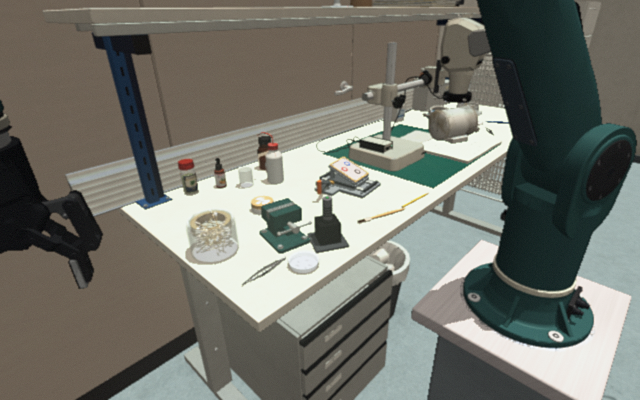

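View pics/top0.png

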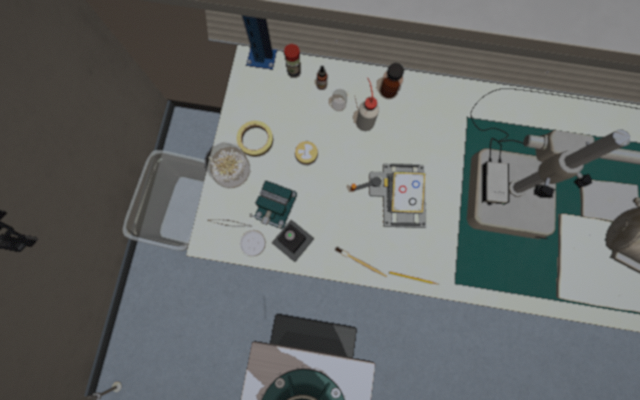

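```bash
cat > h.py <<'E'
import numpy as np,cv2
from scipy.spatial.transform import Rotation as R
def load(n):
    return dict(np.load(n))
def ray(c,u,v):
    d=np.array([(u-c["cx"])/c["fx"],-(v-c["cy"])/c["fy"],-1.0])
    return R.from_rotvec(c["orientation"]).apply(d)
def plane(c,u,v,z):
    d=ray(c,u,v);o=c["origin"];return o+d*(z-o[2])/d[2]
def dep(c,u,v):
    return c["origin"]+ray(c,u,v)*c["depth"][int(round(v)),int(round(u))]
def cloud(c):
    v,u=np.mgrid[:400,:640];d=np.stack([(u-c["cx"])/c["fx"],-(v-c["cy"])/c["fy"],-np.ones(u.shape)],-1)*c["depth"][...,None]
    return d@R.from_rotvec(c["orientation"]).as_matrix().T+c["origin"]
def proj(c,p):
    q=R.from_rotvec(c["orientation"]).inv().apply(np.asarray(p)-c["origin"])
    return c["cx"]+c["fx"]*q[0]/-q[2], c["cy"]-c["fy"]*q[1]/-q[2]
E
python3 - <<'E'
from h import *
c=load("pics/top0.npz")
im=c["color"][:,:,::-1]
cv2.imwrite("pics/z1.png",cv2.resize(im[140:260,330:450],None,fx=5,fy=5,interpolation=cv2.INTER_CUBIC))
cv2.imwrite("pics/z2.png",cv2.resize(im[120:270,190:350],None,fx=4,fy=4,interpolation=cv2.INTER_CUBIC))
P=cloud(c)
for u,v in [(340,220),(403,188),(403,170),(403,210),(351,187),(292,235),(376,184),(253,243),(306,152),(275,200),(275,185)]: print(u,v,P[v,u].round(4),plane(c,u,v,0).round(4))
E
```

```text
340 220 [ 4.975e-01 -1.800e-02 -4.000e-04] [ 0.4974 -0.018   0.    ]
403 188 [ 0.5971 -0.1667  0.0656] [ 0.6167 -0.1793  0.    ]
403 170 [ 0.6653 -0.1712  0.0115] [ 0.6694 -0.1733  0.    ]
403 210 [ 0.5439 -0.178   0.0421] [ 0.5539 -0.1864  0.    ]
351 187 [ 0.5774 -0.0312  0.0653] [ 0.5955 -0.0344  0.    ]
292 235 [0.4209 0.0942 0.12  ] [0.435 0.105 0.   ]
376 184 [ 0.6047 -0.0984  0.0373] [ 0.6157 -0.1027  0.    ]
253 243 [0.3948 0.2019 0.0183] [0.3963 0.2054 0.    ]
306 152 [0.667  0.1056 0.0285] [0.6772 0.1083 0.    ]
275 200 [0.5072 0.1571 0.0794] [0.5236 0.1693 0.    ]
275 185 [0.5444 0.1633 0.0877] [0.5661 0.1775 0.    ]
```

View pics/z1.png

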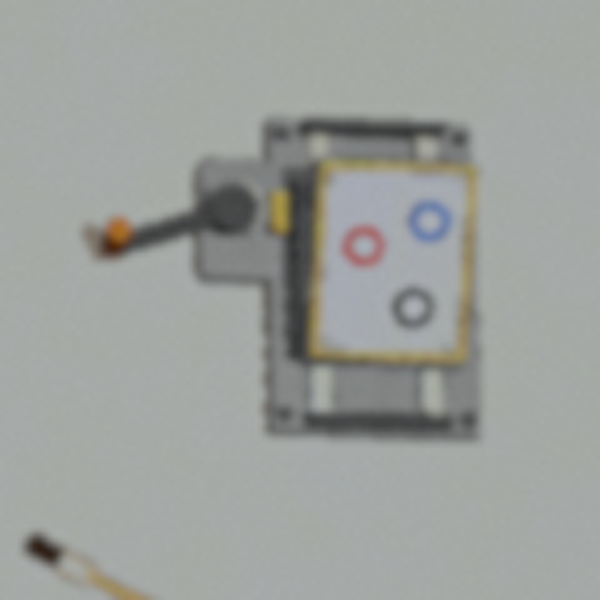

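View pics/z2.png

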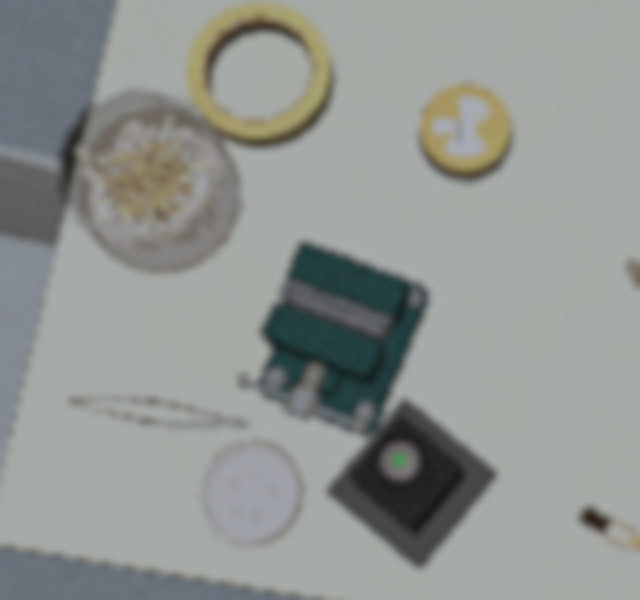

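```bash
python3 - <<'E'
from h import *
c=load("pics/top0.npz")
def z1(x,y):return 330+(x+.5)/5-.5,140+(y+.5)/5-.5
cs=[plane(c,*z1(*p),0.012) for p in [(264,121),(468,124),(479,438),(266,433)]]
cs=np.array(cs);print(cs.round(4));
for i in range(4):print(np.linalg.norm(cs[i]-cs[(i+1)%4]).round(4), np.degrees(np.arctan2(*(cs[(i+1)%4]-cs[i])[1::-1])).round(2))
print(cs.mean(0))
im=c["color"].astype(int)
hsv=cv2.cvtColor(c["color"],cv2.COLOR_RGB2HSV)
sub=np.zeros((400,640),bool);sub[140:230,330:440]=1
red=sub&((hsv[...,0]<8)|(hsv[...,0]>172))&(hsv[...,1]>70)
v,u=np.nonzero(red);print("red",u.mean(),v.mean(),len(u),u.min(),u.max(),v.min(),v.max())
m=cv2.moments(red.astype(np.uint8));
print(dep(c,u.mean(),v.mean()),plane(c,u.mean(),v.mean(),.06))
org=sub&(hsv[...,0]>8)&(hsv[...,0]<18)&(hsv[...,1]>150)
v,u=np.nonzero(org);k=u<365;u=u[k];v=v[k];print("or",u.mean(),v.mean(),len(u),plane(c,u.mean(),v.mean(),.066))
# plaque plane fit
P=cloud(c);Q=P[175:208,397:420].reshape(-1,3);k=Q[:,2]>.03;Q=Q[k]
A=np.c_[Q[:,:2],np.ones(len(Q))];s=np.linalg.lstsq(A,Q[:,2],rcond=None)[0];print(s,np.degrees(np.arctan(np.hypot(*s[:2]))),np.degrees(np.arctan2(s[1],s[0])))
# holder
Q=P[215:265,265:320].reshape(-1,3);T=Q[(abs(Q[:,2]-.06)<.006)];print("top",len(T),T.mean(0),cv2.minAreaRect(T[:,:2].astype(np.float32)*1000))
F=Q[(abs(Q[:,2]-.008)<.004)];print("foot",len(F),cv2.minAreaRect(F[:,:2].astype(np.float32)*1000))
G=Q[Q[:,2]>.11];print("probe",len(G),G.mean(0),cv2.minAreaRect(G[:,:2].astype(np.float32)*1000))
E
```

```text
[[ 0.6738 -0.1116  0.012 ]
 [ 0.691  -0.2256  0.012 ]
 [ 0.5137 -0.2494  0.012 ]
 [ 0.4974 -0.1348  0.012 ]]
0.1153 -81.4
0.179 -172.36
0.1157 98.06
0.1779 7.51
[ 0.59397879 -0.18036331  0.012     ]
red 401.75 189.0625 16 399 405 186 192
[ 0.5943137  -0.1641537   0.06356521] [ 0.59536232 -0.16482713  0.06      ]
or 353.1875 186.8125 16 [ 0.57866624 -0.03681756  0.066     ]
[-0.72278686  1.40057099  0.74456027] 57.6054200387416 117.29671357878206
top 367 [0.42510639 0.10991253 0.06047679] ((438.1412658691406, 127.35365295410156), (116.28636932373047, 54.01523971557617), 57.07767105102539)
foot 632 ((427.052978515625, 97.52498626708984), (128.7198486328125, 139.35208129882812), 11.516331672668457)
probe 92 [0.40600118 0.08871101 0.24516746] ((370.84405517578125, 64.31476593017578), (147.27474975585938, 22.42915153503418), 36.63875961303711)
```

```bash
python3 -m creep '[-40,-35,0,0,0,0,-1, -47,-42,-2,0,0,0,-1, -47,-42,-2,0,0,0,-1, -47,-42,-2,0,0,0,-1, -47,-42,-2,0,0,0,-1, -47,-42,-2,0,0,0,-1, -47,-42,-2,0,0,0,-1, -47,-42,-2,0,0,0,-1, -47,-42,-2,0,0,0,-1, -47,-42,-2,0,0,0,-1, -47,-42,-2,0,0,0,-1, -47,-42,-2,0,0,0,-1, 0,0,0,0,0,0.18,1, 0,0,0,0,0,0.18,1, 0,0,0,0,0,0.18,1, 0,0,0,0,0,0.18,1, 0,0,0,0,0,0.18,1, 0,0,0,0,0,0.18,1, 0,0,0,0,0,0.18,1, 0,0,0,0,0,0.18,1]' 40
cat >> h.py <<'E'
def to(s,p,head=None):
    M=R.from_rotvec(s["tcp_rot"]);d=M.inv().apply(np.array(p)-s["eef_pos"])*1000
    x=M.as_matrix()[:,0];h=np.arctan2(x[1],x[0])
    print("eef",s["eef_pos"].round(4),"head",np.degrees(h).round(1),"z",M.as_matrix()[:,2].round(3),"F",s["ft_force"].round(1),"w",round(s["width"],3),"t",s["t"])
    print("tool shift mm",d.round(1),"n",np.abs(d).max()/60, "turn z",None if head is None else (h-np.radians(head)).round(3))
def wray(c,s,u,v):
    T=c["tool_from_camera"];x=(u-c["cx"])/c["fx"];y=(v-c["cy"])/c["fy"];r=np.hypot(x,y)
    k=np.sin(r)/max(r,1e-9);d=np.array([x*k,-y*k,-np.cos(r)])
    M=R.from_rotvec(s["tcp_rot"])
    return M.apply(T[:3,3])+s["eef_pos"], M.apply(T[:3,:3]@d)
def wplane(c,s,u,v,z):
    o,d=wray(c,s,u,v);return o+d*(z-o[2])/d[2]
E
python3 - <<'E'
from h import *
from station import manip
s=manip.get_state();c=manip.capture("wrist")
cv2.imwrite("pics/w1.png",c["color"][:,:,::-1]);np.savez("pics/w1.npz",**c,**s)
to(s,[.58,-.04,.25],60);print(s["joints"].round(2),c["fx"],c["cx"],c["cy"],c["tool_from_camera"].round(3))
E
```

```text
t: 2.6
eef_pos: [0.5972, -0.0429, 0.2527]
tcp_rot: [-2.569, -1.807, 0.001]
ft_force: [0.3, -0.0, -0.4]
width: -0.003
eef [ 0.5972 -0.0429  0.2527] head 70.2 z [-0.001  0.    -1.   ] F [ 0.3 -0.  -0.4] w -0.003 t 2.6
tool shift mm [ -3.1 -17.2   2.7] n 0.286067949208387 turn z 0.179
[-0.39  0.45  0.54  1.9  -0.3   0.87 -0.05] 309.70691628693146 323.67186009510584 201.48037768576054 [[-0.     0.948  0.318  0.083]
 [ 1.     0.    -0.    -0.   ]
 [-0.     0.318 -0.948 -0.143]
 [ 0.     0.     0.     1.   ]]
```

View pics/w1.png

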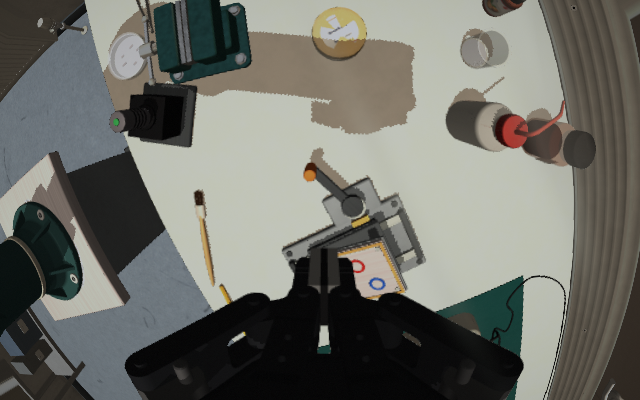

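```bash
python3 - <<'E'
from h import *
c=load("pics/w1.npz");s=dict(eef_pos=c["eef_pos"],tcp_rot=c["tcp_rot"])
hsv=cv2.cvtColor(c["color"],cv2.COLOR_RGB2HSV);sub=np.zeros((400,640),bool);sub[155:195,290:330]=1
v,u=np.nonzero(sub&(hsv[...,0]>5)&(hsv[...,0]<18)&(hsv[...,1]>150));print(u.mean(),v.mean(),len(u),u.min(),u.max(),v.min(),v.max())
print("knob",wplane(c,s,u.mean(),v.mean(),.066),"pivot",wplane(c,s,352,205,.036))
sub[:]=0;sub[245:285,350:385]=1
v,u=np.nonzero(sub&((hsv[...,0]<8)|(hsv[...,0]>172))&(hsv[...,1]>70));print("red",u.min(),u.max(),v.min(),v.max(),wplane(c,s,358.5,266,.063))
for n,p in dict(a=(395,194),b=(283,250),c=(425,262)).items():print(n,wplane(c,s,*p,.012))
print("probe top",wplane(c,s,117,121,.12),"holder")
b=np.array([.594,-.1804]);
for yaw in(7,8,9):
  a=np.radians(yaw);M=np.array([[np.cos(a),-np.sin(a)],[np.sin(a),np.cos(a)]]);print(yaw,b+M@[.03,.08],b+M@[.09,.058],b+M@[-.09,.058],b+M@[.09,-.058])
E
```

```text
309.91620111731845 171.78212290502793 179 304 316 163 180
knob [ 0.58511147 -0.031871    0.066     ] pivot [ 0.61557129 -0.09468733  0.036     ]
red 350 364 259 272 [ 0.59947545 -0.16425526  0.063     ]
a [ 0.67357627 -0.10815959  0.012     ]
b [ 0.50375634 -0.13432882  0.012     ]
c [ 0.69032424 -0.22525039  0.012     ]
probe top [0.42287493 0.10233842 0.12      ] holder
7 [ 0.61402684 -0.09734023] [ 0.67626073 -0.11186408] [ 0.49760242 -0.13380056] [ 0.69039758 -0.22699944]
8 [ 0.61257419 -0.09700336] [ 0.67505209 -0.11043887] [ 0.49680383 -0.13549003] [ 0.69119617 -0.22530997]
9 [ 0.61111589 -0.0966919 ] [ 0.67381875 -0.10903497] [ 0.49603485 -0.13719318] [ 0.69196515 -0.22360682]
```

```bash
python3 -m creep '[0,0,0,0,0,0.186,1, 0,0,0,0,0,0.186,1, 0,0,0,0,0,0.186,1, 0,0,0,0,0,0.186,1, 0,0,0,0,0,0,1]'
python3 - <<'E'
from h import *
from station import manip
s=manip.get_state();to(s,[.6086,-.0201,.046],27.5)
E
```

```text
t: 3.28
eef_pos: [0.5974, -0.0428, 0.2526]
tcp_rot: [3.047, 0.765, -0.002]
ft_force: [0.9, -0.4, -0.2]
width: 0.003
eef [ 0.5974 -0.0428  0.2526] head 28.2 z [-0.001 -0.001 -1.   ] F [ 0.9 -0.4 -0.2] w 0.003 t 3.275
tool shift mm [ 20.9 -14.7 206.6] n 3.4432396844775672 turn z 0.012
```

```bash
python3 -m creep '[21,-14.5,10,0,0,0,1, 0,0,50,0,0,0,1, 0,0,50,0,0,0,1, 0,0,40,0,0,0,1, 0,0,30,0,0,0,1, 0,0,16,0,0,0,1, 0,0,10,0,0,0,1, 0,0,0,0,0,0,1]'
python3 - <<'E'
from h import *
from station import manip
s=manip.get_state();c=manip.capture("wrist");to(s,[.6086,-.0201,.046],27.5)
cv2.imwrite("pics/w2.png",c["color"][:,:,::-1]);np.savez("pics/w2.npz",**c,**s)
E
```

```text
t: 4.28
eef_pos: [0.6097, -0.0201, 0.047]
tcp_rot: [-3.048, -0.76, -0.0]
ft_force: [-0.0, -0.1, 0.3]
width: 0.004
eef [ 0.6097 -0.0201  0.047 ] head 28.0 z [ 0.  0. -1.] F [-0.  -0.1  0.3] w 0.004 t 4.275
tool shift mm [-1.  -0.5  1. ] n 0.016518093812402743 turn z 0.009
```

View pics/w2.png

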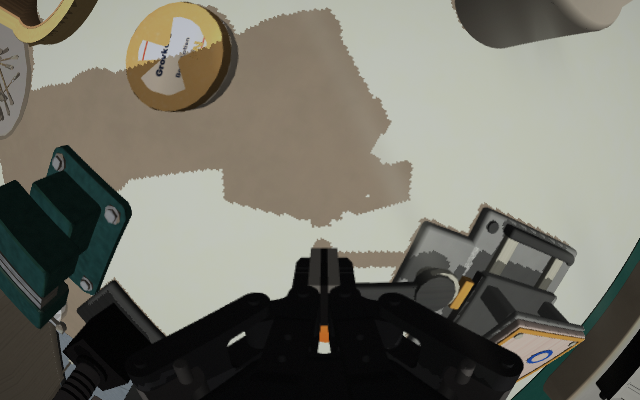

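```bash
python3 -m creep '[-5,0,0,0,0,0,1, -5,0,0,0,0,0,1, -7.1,-1.6,0,0,0,-0.1,1, -7.1,-1.6,0,0,0,-0.1,1, -7.1,-1.6,0,0,0,-0.1,1, -7.1,-1.6,0,0,0,-0.1,1]'
python3 - <<'E'
from h import *
from station import manip
s=manip.get_state();c=manip.capture("wrist");to(s,[.6086,-.0201,.046],27.5)
cv2.imwrite("pics/w3.png",c["color"][:,:,::-1]);np.savez("pics/w3.npz",**c,**s)
E
```

```text
t: 5.08
eef_pos: [0.5757, -0.0349, 0.0478]
tcp_rot: [-2.834, -1.356, -0.006]
ft_force: [2.0, 3.2, -2.3]
width: -0.001
eef [ 0.5757 -0.0349  0.0478] head 51.1 z [ 0.003  0.002 -1.   ] F [ 2.   3.2 -2.3] w -0.001 t 5.075
tool shift mm [32.1 16.3  2. ] n 0.5354600180622314 turn z 0.413
```

View pics/w3.png

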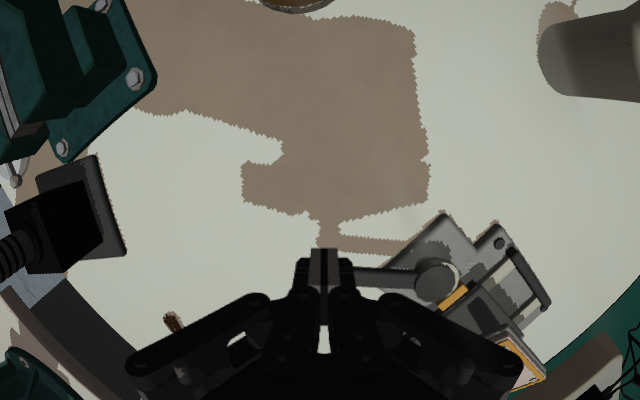

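```bash
python3 -m creep '[-7.1,-1.6,0,0,0,-0.1,1, -7.1,-1.6,0,0,0,-0.1,1, -7.1,-1.6,0,0,0,-0.1,1, -7.1,-1.6,0,0,0,-0.1,1, -7.1,-1.6,0,0,0,-0.1,1, -7.1,-1.6,0,0,0,-0.1,1, 0,0,0,0,0,0,1]'
python3 - <<'E'
from h import *
from station import manip
s=manip.get_state();c=manip.capture("wrist");to(s,[.54,-.08,.046],90)
cv2.imwrite("pics/w4.png",c["color"][:,:,::-1]);np.savez("pics/w4.npz",**c,**s)
c=manip.capture("top");np.savez("pics/top1.npz",**c)
cv2.imwrite("pics/z3.png",cv2.resize(c["color"][140:260,330:450,::-1],None,fx=5,fy=5,interpolation=cv2.INTER_CUBIC))
E
```

```text
t: 6.0
eef_pos: [0.5467, -0.0701, 0.0475]
tcp_rot: [-2.312, -2.124, 0.0]
ft_force: [-1.8, 2.8, 1.8]
width: 0.002
eef [ 0.5467 -0.0701  0.0475] head 85.1 z [-0.002  0.002 -1.   ] F [-1.8  2.8  1.8] w 0.002 t 6.0
tool shift mm [-10.4  -5.8   1.4] n 0.17322883170295794 turn z -0.085
```

View pics/w4.png

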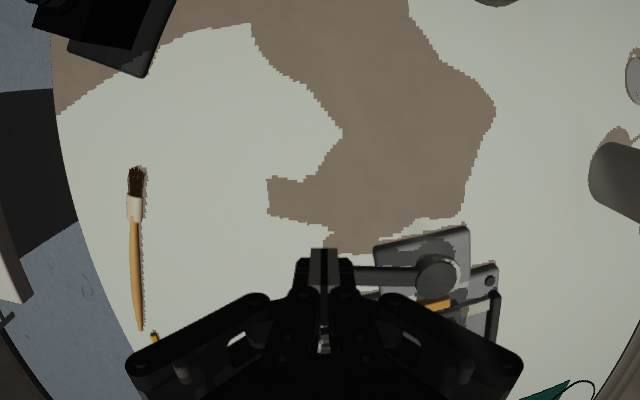

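View pics/z3.png

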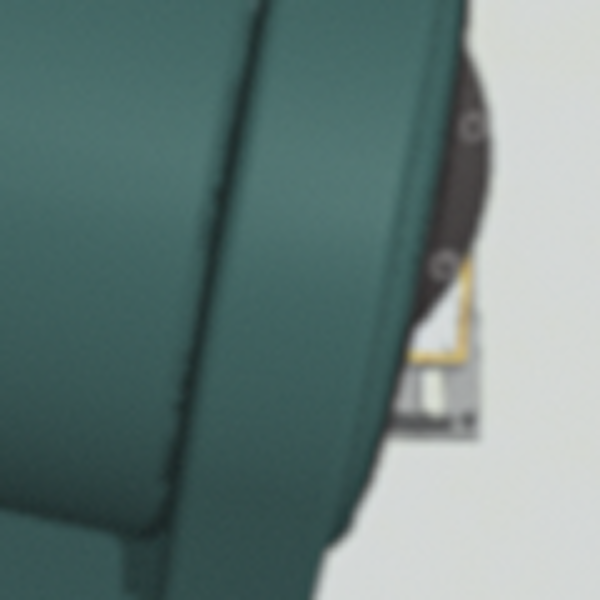

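```bash
python3 -m creep '[-5,-1,0,0,0,-0.06,1, -5,-0.5,0,0,0,-0.04,1, -4,0,0,0,0,0,1, 0,0,0,0,0,0,1]'; python3 -m creep '[-3,0,0,0,0,0,1, -3,0,0,0,0,0,1, 0,0,0,0,0,0,1]'

```

```text
t: 6.6
eef_pos: [0.5443, -0.0812, 0.047]
tcp_rot: [-2.197, -2.237, -0.0]
ft_force: [-2.3, 7.2, 3.6]
width: -0.0
t: 6.98
eef_pos: [0.5441, -0.0815, 0.0469]
tcp_rot: [-2.188, -2.237, -0.005]
ft_force: [-2.5, 16.1, 8.0]
width: 0.002
```

```bash
python3 -m creep '[15,0,0,0,0,0,1, 25,0,0,0,0,0,1, 0,0,-60,0,0,0,1, 0,0,-60,0,0,0,1, 0,0,-60,0,0,0,-1, 0,0,-20,0,0,0,-1, 0,0,0,0,0,0,-1]'
python3 - <<'E'
from h import *
from station import manip
s=manip.get_state();c=manip.capture("wrist");to(s,[.54,-.08,.046],90)
cv2.imwrite("pics/w5.png",c["color"][:,:,::-1]);np.savez("pics/w5.npz",**c,**s)
E
```

```text
t: 7.85
eef_pos: [0.547, -0.0521, 0.249]
tcp_rot: [2.202, 2.234, 0.005]
ft_force: [0.2, -0.7, -1.3]
width: 0.638
eef [ 0.547  -0.0521  0.249 ] head 90.8 z [ 0.006 -0.001 -1.   ] F [ 0.2 -0.7 -1.3] w 0.638 t 7.85
tool shift mm [-27.6  -8.5 203. ] n 3.3836153698034055 turn z 0.015
```

View pics/w5.png

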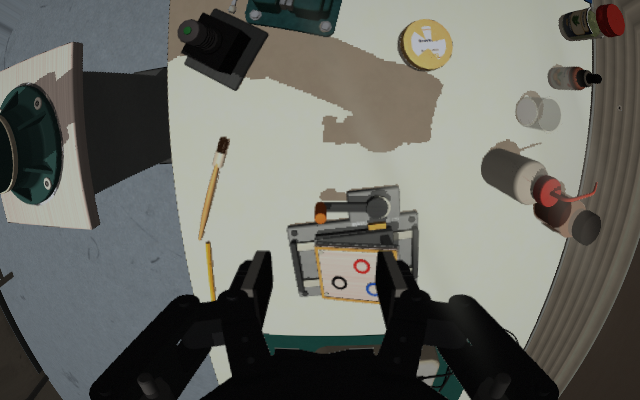

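```bash
python3 - <<'E'
from h import *
c=load("pics/w5.npz");im=c["color"][:,:,::-1]
cv2.imwrite("pics/z5.png",cv2.resize(im[180:310,280:430],None,fx=5,fy=4.6,interpolation=cv2.INTER_CUBIC))
cv2.imwrite("pics/z6.png",cv2.resize(im[0:95,160:285],None,fx=6,fy=6,interpolation=cv2.INTER_CUBIC))
s=dict(eef_pos=c["eef_pos"],tcp_rot=c["tcp_rot"])
hsv=cv2.cvtColor(c["color"],cv2.COLOR_RGB2HSV);sub=np.zeros((400,640),bool);sub[250:285,345:376]=1
v,u=np.nonzero(sub&((hsv[...,0]<8)|(hsv[...,0]>172))&(hsv[...,1]>70));print("red",len(u),u.mean(),v.mean(),u.min(),u.max(),v.min(),v.max(),wplane(c,s,(u.min()+u.max())/2,(v.min()+v.max())/2,.06))
E
```

```text
red 130 361.2153846153846 265.88461538461536 353 369 259 273 [ 0.59649566 -0.16500703  0.06      ]
```

View pics/z5.png

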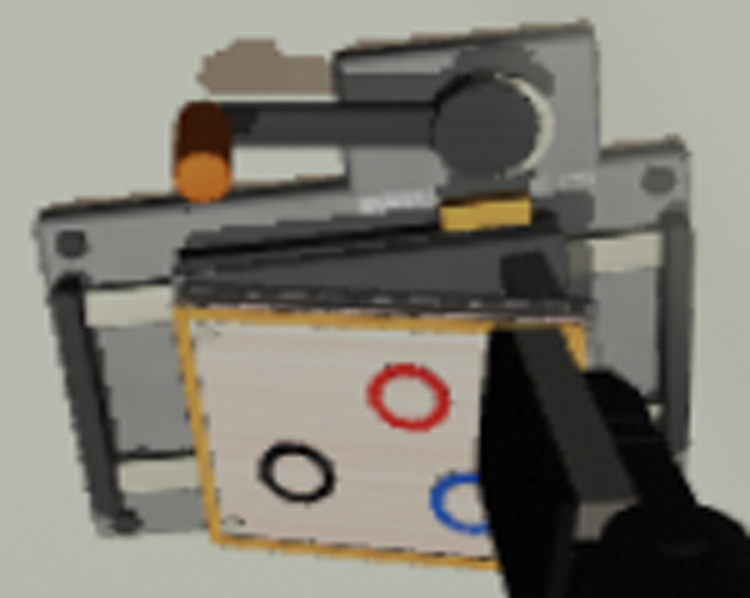

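View pics/z6.png

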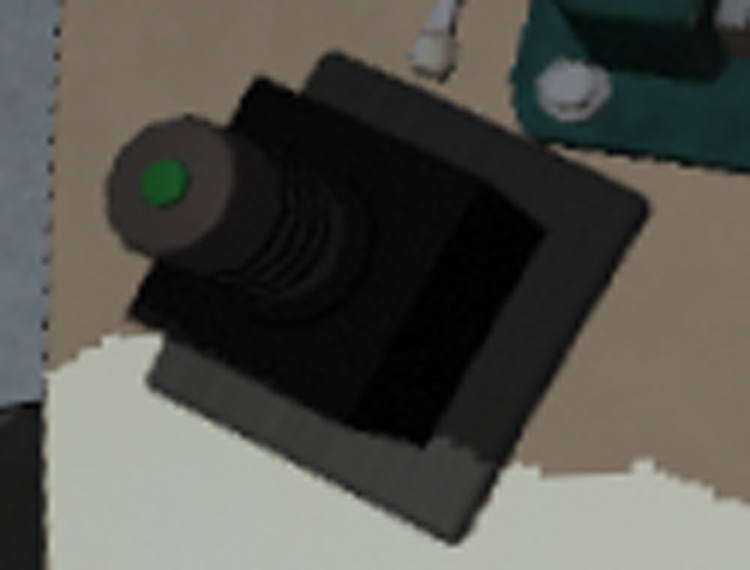

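```bash
python3 - <<'E'
from h import *
c=load("pics/w5.npz");s=dict(eef_pos=c["eef_pos"],tcp_rot=c["tcp_rot"],ft_force=c["ft_force"],width=float(c["width"]),t=0)
f=lambda x,y:(160+(x+.5)/6-.5,(y+.5)/6-.5)
p=wplane(c,s,*f(165,183),.12);print("probe w",p)
for q in[(335,52),(650,208),(457,545),(150,382)]:print("foot",wplane(c,s,*f(*q),.008))
t=load("pics/top0.npz");g=lambda x,y:(190+(x+.5)/4-.5,120+(y+.5)/4-.5)
print("probe top",plane(t,*g(400,460),.12))
L=[plane(t,*g(*q),.008) for q in[(405,400),(497,474),(420,567),(330,489)]];print(np.array(L),np.mean(L,0))
P=cloud(t);print(P[205:222:3,283:290:3].round(3))
to(s,[.424,.097,.25],45)
E
```

```text
probe w [0.42142414 0.10233367 0.12      ]
foot [0.40911171 0.15705542 0.008     ]
foot [0.47838052 0.11567058 0.008     ]
foot [0.43808935 0.04575047 0.008     ]
foot [0.36778726 0.08690894 0.008     ]
probe top [0.42081305 0.10000864 0.12      ]
[[0.47501944 0.11485623 0.008     ]
 [0.43536768 0.04444095 0.008     ]
 [0.36583332 0.08470002 0.008     ]
 [0.40700678 0.15371939 0.008     ]] [0.42080681 0.09942915 0.008     ]
[[[ 0.496  0.134  0.086]
  [ 0.513  0.135  0.01 ]
  [ 0.515  0.128  0.006]]

 [[ 0.489  0.132  0.085]
  [ 0.505  0.134  0.009]
  [ 0.506  0.125  0.011]]

 [[ 0.482  0.131  0.08 ]
  [ 0.496  0.132  0.011]
  [ 0.497  0.124  0.01 ]]

 [[ 0.478  0.132  0.062]
  [ 0.487  0.13   0.014]
  [ 0.491  0.124 -0.003]]

 [[ 0.478  0.137  0.01 ]
  [ 0.48   0.129  0.01 ]
  [ 0.482  0.122  0.003]]

 [[ 0.47   0.136  0.009]
  [ 0.472  0.128  0.007]
  [ 0.474  0.12   0.003]]]
eef [ 0.547  -0.0521  0.249 ] head 90.8 z [ 0.006 -0.001 -1.   ] F [ 0.2 -0.7 -1.3] w 0.638 t 0
tool shift mm [ 150.9 -120.7   -1.8] n 2.5142319847451944 turn z 0.8
```

```bash
python3 -m creep '[51,-41,0,0,0,0,-1, 51,-41,0,0,0,0,-1, 52,-41,0,0,0,0,-1, 0,0,0,0,0,0.18,-1, 0,0,0,0,0,0.18,-1, 0,0,0,0,0,0.18,-1, 0,0,0,0,0,0.18,-1, 0,0,0,0,0,0.08,-1, 0,0,0,0,0,0,-1]'
python3 - <<'E'
from h import *
from station import manip
s=manip.get_state();c=manip.capture("wrist");to(s,[.422,.101,.16],45);print(s["joints"].round(2))
cv2.imwrite("pics/w6.png",c["color"][:,:,::-1]);np.savez("pics/w6.npz",**c,**s)
E
```

```text
t: 9.02
eef_pos: [0.4249, 0.0931, 0.2456]
tcp_rot: [2.9, 1.206, -0.005]
ft_force: [0.7, 0.1, -0.1]
width: 1.001
eef [0.4249 0.0931 0.2456] head 45.1 z [-0.003 -0.002 -1.   ] F [ 0.7  0.1 -0.1] w 1.001 t 9.025
tool shift mm [ 3.8 -7.6 85.6] n 1.426518366813921 turn z 0.003
[-0.73  0.22  0.48  2.23 -0.16  0.72 -0.92]
```

View pics/w6.png

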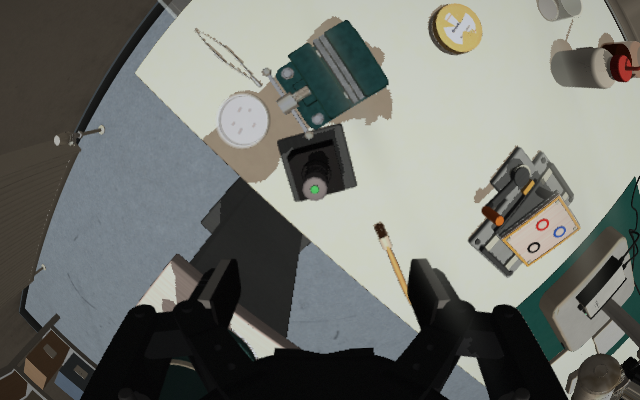

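```bash
python3 - <<'E'
from h import *
c=load("pics/w6.npz");s=dict(eef_pos=c["eef_pos"],tcp_rot=c["tcp_rot"],ft_force=c["ft_force"],width=float(c["width"]),t=0)
hsv=cv2.cvtColor(c["color"],cv2.COLOR_RGB2HSV);sub=np.zeros((400,640),bool);sub[175:200,300:330]=1
v,u=np.nonzero(sub&(hsv[...,0]>40)&(hsv[...,0]<80)&(hsv[...,1]>90));print(len(u),u.mean(),v.mean())
p=wplane(c,s,u.mean(),v.mean(),.12);print(p);to(s,[*p[:2],.16])
sub[:]=0;sub[205:250,520:580]=1
v,u=np.nonzero(sub&((hsv[...,0]<8)|(hsv[...,0]>172))&(hsv[...,1]>70));print("red",len(u),wplane(c,s,(u.min()+u.max())/2,(v.min()+v.max())/2,.063))
E
```

```text
52 314.4230769230769 189.1153846153846
[0.42152893 0.10205574 0.12      ]
eef [0.4249 0.0931 0.2456] head 45.1 z [-0.003 -0.002 -1.   ] F [ 0.7  0.1 -0.1] w 1.001 t 0
tool shift mm [ 4.2 -8.7 85.6] n 1.4265023076399117 turn z None
red 86 [ 0.59612399 -0.16187452  0.063     ]
```

```bash
python3 -m creep '[4,-8.2,10,0,0,0,-1, 0,0,50,0,0,0,-1, 0,0,25,0,0,0,-1, 0,0,0,0,0,0,-1]'
python3 - <<'E'
from h import *
from station import manip
s=manip.get_state();c=manip.capture("wrist");to(s,[.4215,.1015,.076],45)
cv2.imwrite("pics/w7.png",c["color"][:,:,::-1]);np.savez("pics/w7.npz",**c,**s)
E
```

```text
t: 9.57
eef_pos: [0.4209, 0.1021, 0.1601]
tcp_rot: [-2.901, -1.206, 0.009]
ft_force: [-0.3, 0.0, -0.5]
width: 1.001
eef [0.4209 0.1021 0.1601] head 45.2 z [-0.005 -0.002 -1.   ] F [-0.3  0.  -0.5] w 1.001 t 9.575
tool shift mm [ 0.4  1.  84.1] n 1.4020401626828205 turn z 0.003
```

View pics/w7.png

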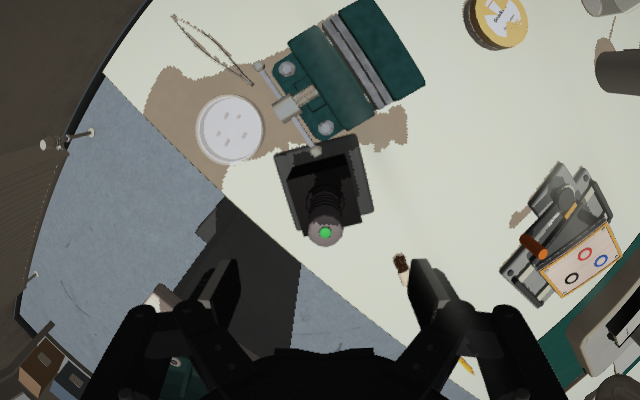

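```bash
python3 -m creep '[0,0,30,0,0,0,-1, 0,0,30,0,0,0,-1, 0,0,24,0,0,0,-1, 0,0,0,0,0,0,-1]'
python3 -m creep '[0,0,0,0,0,0,0, 0,0,0,0,0,0,1, 0,0,0,0,0,0,1, 0,0,0,0,0,0,1, 0,0,0,0,0,0,1, 0,0,0,0,0,0,1]' 50
python3 - <<'E'
from h import *
from station import manip
s=manip.get_state();c=manip.capture("wrist");to(s,[.4215,.1015,.076],45);print(s["torque"].round(2))
cv2.imwrite("pics/w8.png",c["color"][:,:,::-1]);np.savez("pics/w8.npz",**c,**s)
E
```

```text
t: 10.12
eef_pos: [0.423, 0.1024, 0.078]
tcp_rot: [-2.901, -1.206, 0.001]
ft_force: [0.1, 0.3, 0.3]
width: 0.998
t: 10.88
eef_pos: [0.4233, 0.1025, 0.0788]
tcp_rot: [-2.901, -1.206, -0.002]
ft_force: [-1.5, 0.3, 7.8]
width: 0.27
eef [0.4233 0.1025 0.0788] head 45.1 z [ 0.001  0.001 -1.   ] F [-1.5  0.3  7.8] w 0.27 t 10.875
tool shift mm [-2.  -0.5  2.8] n 0.0465705432078023 turn z 0.002
[-0.05  0.17 -0.03]
```

View pics/w8.png

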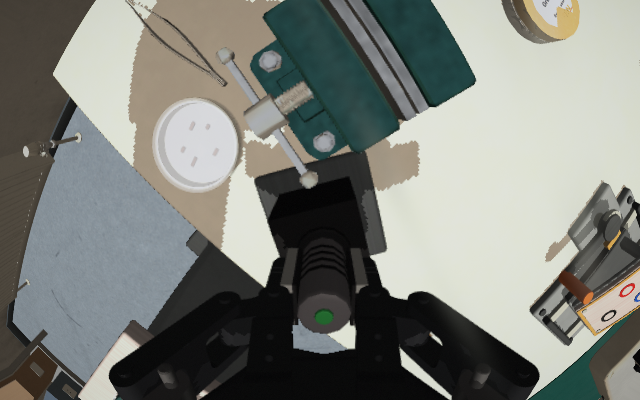

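```bash
python3 -m creep '[0,0,-15,0,0,0,1, 0,0,-25,0,0,0,1, 0,0,-35,0,0,0,1, 0,0,-40,0,0,0,1, 0,0,-40,0,0,0,1, 0,0,-15,0,0,0,1, 0,0,0,0,0,0,1]'
python3 - <<'E'
from h import *
from station import manip
s=manip.get_state();c=manip.capture("wrist");to(s,[.5965,-.165,.25],90);print(s["torque"].round(2),s["joints"].round(2))
cv2.imwrite("pics/w9.png",c["color"][:,:,::-1]);np.savez("pics/w9.npz",**c,**s)
c=manip.capture("scene");np.savez("pics/s9.npz",**c)
cv2.imwrite("pics/s9.png",cv2.resize(c["color"][100:280,240:440,::-1],None,fx=3,fy=3,interpolation=cv2.INTER_CUBIC))
E
```

```text
t: 11.8
eef_pos: [0.4233, 0.1026, 0.2491]
tcp_rot: [-2.9, -1.206, -0.005]
ft_force: [-0.2, 0.5, -0.5]
width: 0.269
eef [0.4233 0.1026 0.2491] head 45.2 z [ 0.002  0.002 -1.   ] F [-0.2  0.5 -0.5] w 0.269 t 11.8
tool shift mm [-67.6 311.5  -0.9] n 5.191498041744305 turn z -0.783
[ 0.01 -0.    0.01] [-0.78  0.22  0.53  2.23 -0.17  0.72 -0.92]
```

View pics/w9.png

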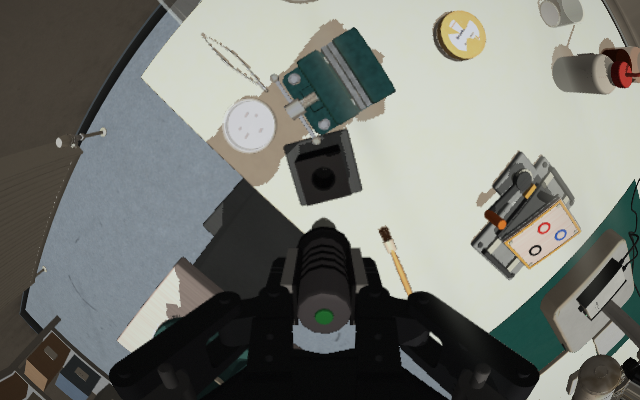

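View pics/s9.png

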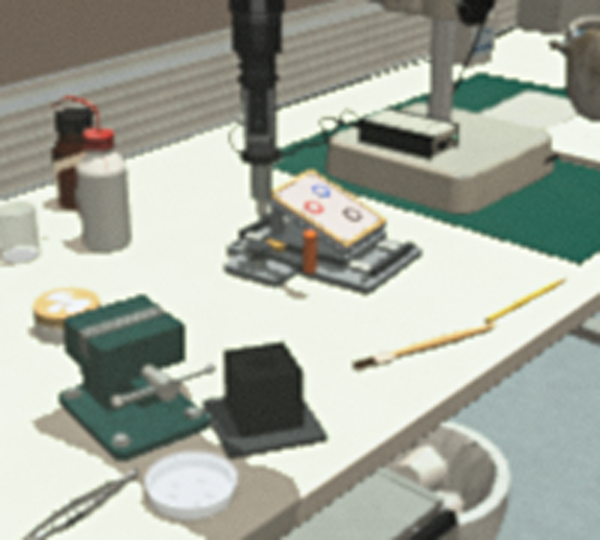

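```bash
python3 - <<'E'
from h import *
c=load("pics/w9.npz");im=c["color"][:,:,::-1]
cv2.imwrite("pics/z9.png",cv2.resize(im[205:345,265:385],None,fx=5,fy=4.2,interpolation=cv2.INTER_CUBIC))
s=dict(eef_pos=np.zeros(3),tcp_rot=np.zeros(3))
hsv=cv2.cvtColor(c["color"],cv2.COLOR_RGB2HSV);sub=np.zeros((400,640),bool);sub[300:335,305:345]=1
v,u=np.nonzero(sub&(hsv[...,0]>40)&(hsv[...,0]<80)&(hsv[...,1]>90));print(len(u),u.mean(),v.mean())
print(wplane(c,s,u.mean(),v.mean(),-.0412)*1000)
E
```

```text
227 323.5947136563877 316.18502202643174
[ -1.89042328  -0.35441315 -41.2       ]
```

View pics/z9.png

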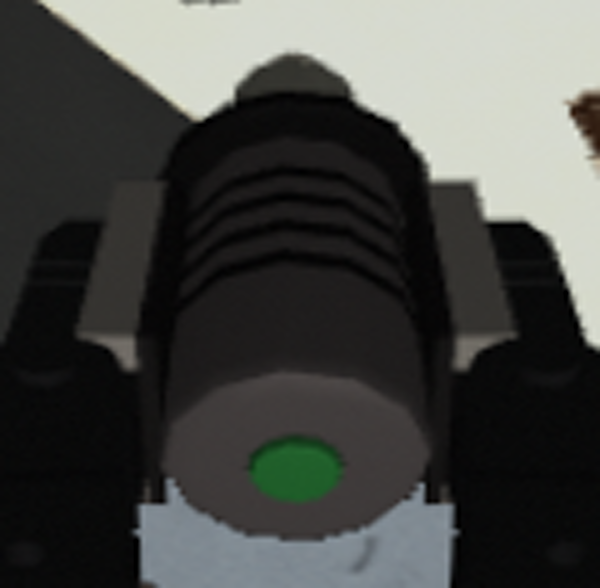

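```bash
python3 - <<'E'
from h import *
c=load("pics/w9.npz")
s=dict(eef_pos=np.zeros(3),tcp_rot=np.zeros(3))
for z in(.0488,.0608):print(wplane(c,s,324,218,z)*1000)
print(wplane(c,s,324,227.5,.0188)*1000, "collar front: expect ~14")
E
```

```text
[ 6.77486667 -0.10077067 48.8       ]
[ 2.02459114 -0.08742758 60.8       ]
[12.8462104  -0.13266176 18.8       ] collar front: expect ~14
```

```bash
python3 - <<'E'
from h import *
obs=[]
def redc(c,box):
    hsv=cv2.cvtColor(c["color"],cv2.COLOR_RGB2HSV);sub=np.zeros((400,640),np.uint8);x0,x1,y0,y1=box;sub[y0:y1,x0:x1]=1
    m=(sub>0)&((hsv[...,0]<8)|(hsv[...,0]>172))&(hsv[...,1]>60)
    v,u=np.nonzero(m);(a,b),_,_=cv2.fitEllipse(cv2.convexHull(np.c_[u,v].astype(np.int32)));return a,b,len(u)
t=load("pics/top0.npz");a,b,n=redc(t,(395,410,180,198));print(a,b,n);obs.append((t["origin"],ray(t,a,b)))
for f,box in(("w5",(345,376,250,285)),("w6",(530,555,210,240)),("w9",(530,555,215,245))):
    c=load(f"pics/{f}.npz");a,b,n=redc(c,box);print(f,a,b,n);obs.append(wray(c,c,a,b))
def tri(obs):
    A=0;B=0
    for o,d in obs:
        d=d/np.linalg.norm(d);Pm=np.eye(3)-np.outer(d,d);A=A+Pm;B=B+Pm@o
    p=np.linalg.solve(A,B);return p,[np.linalg.norm((np.eye(3)-np.outer(d,d)/(d@d))@(p-o)).round(4) for o,d in obs]
print(tri(obs));print(tri(obs[:2]))
# plaque edges in w5 zoom via left corners (193,320),(215,540) -> low end points
c=load("pics/w5.npz");f=lambda x,y:(280+(x+.5)/5-.5,180+(y+.5)/4.6-.5)
for q,z in (((177,310),.040),((215,543),.040),((588,322),.076)):
    print(wplane(c,c,*f(*q),z))
for q in((38,215),(690,140),(103,535)):print("base",wplane(c,c,*f(*q),.012))
E
```

```text
402.2210693359375 188.85472106933594 23
w5 361.3616027832031 265.8775329589844 142
w6 542.2033081054688 224.23138427734375 91
w9 543.4466552734375 227.7277069091797 87
(array([ 0.59705988, -0.16593472,  0.05914174]), [np.float64(0.0007), np.float64(0.0005), np.float64(0.0005), np.float64(0.0003)])
(array([ 0.59728367, -0.16668838,  0.05670083]), [np.float64(0.0002), np.float64(0.0002)])
[ 0.53898202 -0.1488933   0.04      ]
[ 0.54968188 -0.2286592   0.04      ]
[ 0.63562233 -0.13397009  0.076     ]
base [ 0.50114562 -0.13288035  0.012     ]
base [ 0.67651374 -0.10779362  0.012     ]
base [ 0.51649163 -0.24670018  0.012     ]
```

```bash
cat >> h.py <<'E'
P=np.array([.597,-.166,.059]);YAW=7.9;TIP=np.array([-.0018,-.0002,.0648])
B=R.from_euler('z',YAW,degrees=True)
n=B.apply([-np.sin(np.radians(20)),0,np.cos(np.radians(20))])
zx=B.apply([0,1,0]);zz=-n;RT=R.from_matrix(np.c_[zx,np.cross(zz,zx),zz])
def goal(s,h):
    M=R.from_rotvec(s["tcp_rot"]);H=P+n*h-RT.apply(TIP)
    e=(M.inv()*RT).as_rotvec()
    d=M.inv().apply(H-s["eef_pos"])*1000
    tip=s["eef_pos"]+M.apply(TIP);r=RT.inv().apply(tip-P)*1000
    print("t",s["t"],"eef",s["eef_pos"].round(4),"shift",d.round(1),"rotvec",e.round(3),"tip rel ring (ring-tool axes, mm)",r.round(1))
    f=s["ft_force"];print("F",f.round(2),"along n",(f@n).round(2),"w",round(s["width"],3),"H",H.round(4))
E
python3 - <<'E'
from h import *
from station import manip
s=manip.get_state();goal(s,.04);print(n)
E
```

```text
t 11.9 eef [0.4221 0.1022 0.2476] shift [-94.  290.2  89.9] rotvec [-0.325  0.161 -0.911] tip rel ring (ring-tool axes, mm) [ 288.8  -87.4 -163.5]
F [-0.63 -0.22 -1.74] along n -1.41 w 0.265 H [ 0.5614 -0.1691  0.1575]
[-0.33877419 -0.0470088   0.93969262]
```

```bash
python3 -m creep '[-12,36,0,0,0,0,1, -16,48.5,0,0,0,0,1, -16,48.5,0,0,0,0,1, -16,48.5,0,0,0,0,1, -16,48.5,0,0,0,0,1, -14,43,0,0,0,0,1, -4,17,0,0,0,0,1, 0,0,0,0,0,-0.184,1, 0,0,0,0,0,-0.184,1, 0,0,0,0,0,-0.184,1, 0,0,0,0,0,-0.184,1, 0,0,0,0,0,-0.184,1, 0,0,0,-0.175,0,0,1, 0,0,0,-0.174,0,0,1, 0,0,0,0,0,0,1]'
python3 - <<'E'
from h import *
from station import manip
s=manip.get_state();goal(s,.04);print(s["joints"].round(2))
E
```

```text
t: 13.78
eef_pos: [0.5559, -0.1687, 0.2452]
tcp_rot: [1.908, 2.179, 0.381]
ft_force: [-0.1, -0.3, -1.3]
width: 0.271
t 13.775 eef [ 0.5559 -0.1687  0.2452] shift [ -1.6 -24.2  84.4] rotvec [-0.007 -0.003 -0.006] tip rel ring (ring-tool axes, mm) [   1.4   24.3 -124.2]
F [-0.11 -0.33 -1.26] along n -1.13 w 0.271 H [ 0.5614 -0.1691  0.1575]
[ 0.2   0.3   0.11  2.14 -0.44  0.43  0.82]
```

```bash
python3 -m creep '[-1,-14,30,0,0,0,1, -0.6,-10,34,0,0,0,1, 0,0,20,0,0,0,1, 0,0,0,-0.005,-0.003,-0.005,1, 0,0,0,0,0,0,1]'
python3 - <<'E'
from h import *
from station import manip
s=manip.get_state();goal(s,.02);c=manip.capture("wrist")
cv2.imwrite("pics/w10.png",c["color"][:,:,::-1]);np.savez("pics/w10.npz",**c,**s)
c=manip.capture("scene");np.savez("pics/s10.npz",**c)
cv2.imwrite("pics/s10.png",cv2.resize(c["color"][120:220,280:400,::-1],None,fx=6,fy=6,interpolation=cv2.INTER_CUBIC))
E
```

```text
t: 14.4
eef_pos: [0.5689, -0.1691, 0.1612]
tcp_rot: [1.887, 2.178, 0.385]
ft_force: [-0.4, -0.6, -0.4]
width: 0.263
t 14.4 eef [ 0.5689 -0.1691  0.1612] shift [ 1.1 -8.3 20.8] rotvec [0.005 0.003 0.005] tip rel ring (ring-tool axes, mm) [ -1.2   8.5 -40.9]
F [-0.37 -0.59 -0.45] along n -0.27 w 0.263 H [ 0.5682 -0.1682  0.1388]
```

View pics/w10.png

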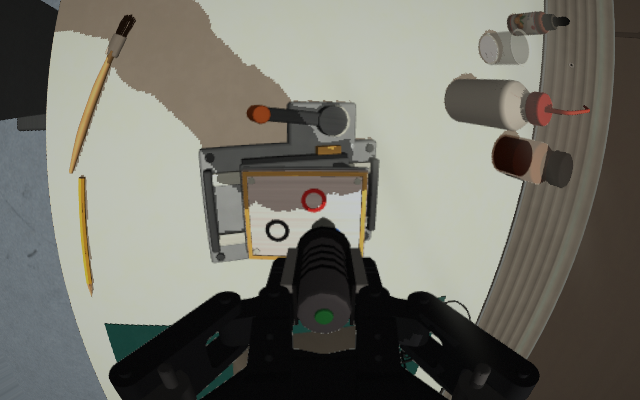

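View pics/s10.png

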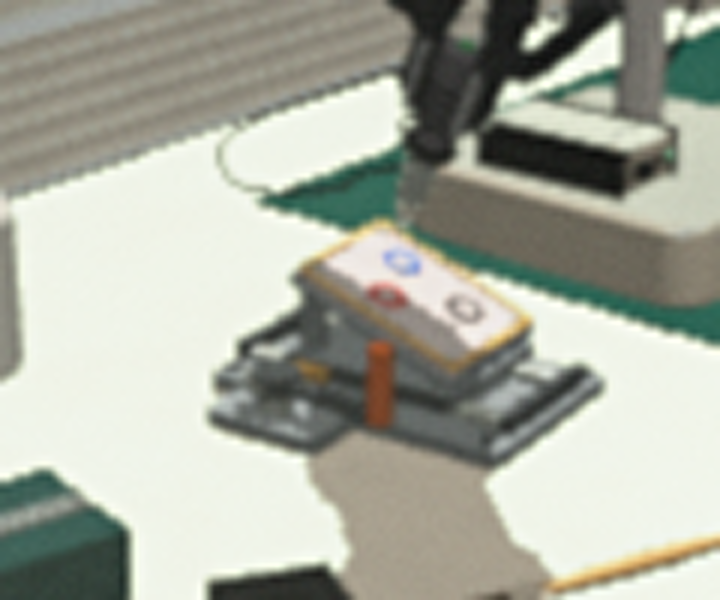

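```bash
cat > m.py <<'E'
from h import *
import sys
def ring(f,box):
    c=load(f);hsv=cv2.cvtColor(c["color"],cv2.COLOR_RGB2HSV);sub=np.zeros((400,640),np.uint8);x0,x1,y0,y1=box;sub[y0:y1,x0:x1]=1
    m=(sub>0)&((hsv[...,0]<8)|(hsv[...,0]>172))&(hsv[...,1]>80)
    v,u=np.nonzero(m);(a,b),sz,_=cv2.fitEllipse(cv2.convexHull(np.c_[u,v].astype(np.int32)))
    o,d=wray(c,c,a,b);p=o+d*((P-o)@n)/(d@n);print(len(u),a,b,sz,"ring on plane",p.round(4),"vs P in tool axes mm",(RT.inv().apply(p-P)*1000).round(1));return o,d
E
python3 - <<'E'
from m import *
o,d=ring("pics/w10.npz",(295,330,182,215)); o2,d2=ring("pics/w5.npz",(345,376,250,285))
c=load("pics/w10.npz");f=lambda u,v,z:wplane(c,c,u,v,z)
for q in((200,151),(376,140),(211,263)):print("base",f(*q,.012))
a=f(200,151,.012);b=f(376,140,.012);print(np.degrees(np.arctan2(*(b-a)[1::-1])))
E
```

```text
304 313.2890319824219 199.8473663330078 (24.264202117919922, 25.32155418395996) ring on plane [ 0.5974 -0.1647  0.0592] vs P in tool axes mm [1.2 0.6 0. ]
122 361.36541748046875 266.0311584472656 (13.936596870422363, 17.291664123535156) ring on plane [ 0.5971 -0.1656  0.0591] vs P in tool axes mm [0.4 0.2 0. ]
base [ 0.50112423 -0.13617508  0.012     ]
base [ 0.67606884 -0.11139454  0.012     ]
base [ 0.51377881 -0.24858798  0.012     ]
8.0621928846749
```

```bash
sed -i 's/^P=np.*;YAW=7.9/P=np.array([.5973,-.165,.059]);YAW=8.0/' h.py
python3 -m creep '[1,-4,5,0,0,0,1, 1,-4,10,0,0,0,1, 0,0,10,0.005,0.003,0.005,1, 0,0,0,0,0,0,1, 0,0,0,0,0,0,1]'
python3 - <<'E'
from m import *
from station import manip
s=manip.get_state();goal(s,.006);c=manip.capture("wrist")
cv2.imwrite("pics/w11.png",cv2.resize(c["color"][100:340,200:440,::-1],None,fx=2.5,fy=2.5));np.savez("pics/w11.npz",**c,**s)
ring("pics/w11.npz",(290,350,170,240))
E
```

```text
t: 15.12
eef_pos: [0.5695, -0.1678, 0.1346]
tcp_rot: [1.897, 2.177, 0.384]
ft_force: [-0.1, -0.5, -1.9]
width: 0.27
t 15.125 eef [ 0.5695 -0.1678  0.1346] shift [0.7 0.6 9.8] rotvec [-0.     0.001 -0.003] tip rel ring (ring-tool axes, mm) [ -0.7  -0.6 -15.8]
F [-0.05 -0.5  -1.94] along n -1.78 w 0.27 H [ 0.5733 -0.1666  0.1256]
288 323.9643859863281 212.07553100585938 (26.21268081665039, 27.893033981323242) ring on plane [ 0.5975 -0.1649  0.0591] vs P in tool axes mm [0.1 0.3 0. ]
```

View pics/w11.png

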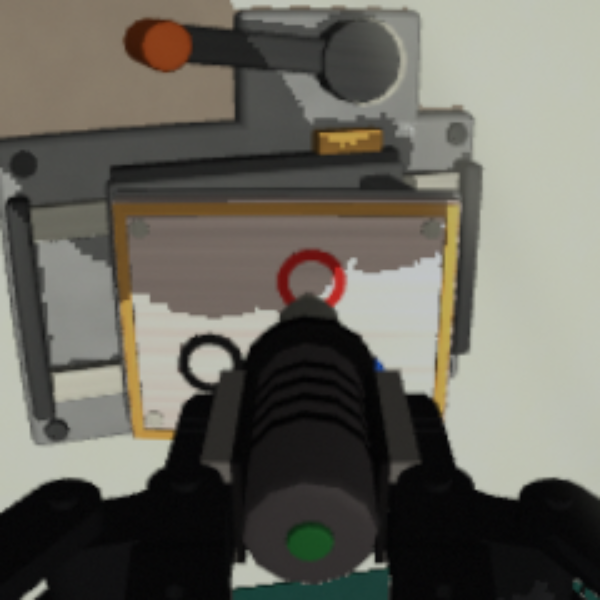

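```bash
python3 -m creep '[0.5,0.5,6,0,0,0,1, 0.2,0.1,6,0,0,0,1, 0,0,0,0,0,0,1]'
cat > q.py <<'E'
from h import *
from station import manip
F=[]
for i in range(6):
    s=manip.get_state();F.append(s["ft_force"]@n);manip.capture("wrist")
goal(s,0);print("Fn mean",np.mean(F).round(2),np.round(F,1))
E
python3 q.py
```

```text
t: 15.55
eef_pos: [0.5738, -0.166, 0.1231]
tcp_rot: [1.898, 2.178, 0.384]
ft_force: [0.6, -0.4, -1.5]
width: 0.263
t 15.8 eef [ 0.5739 -0.1663  0.1238] shift [-0.1 -0.   4.1] rotvec [ 0.     0.001 -0.002] tip rel ring (ring-tool axes, mm) [ 0.1  0.  -4.1]
F [-0.4  -0.62 -1.38] along n -1.13 w 0.271 H [ 0.5753 -0.1663  0.12  ]
Fn mean -1.21 [-1.6 -1.2 -0.7 -1.  -1.7 -1.1]
```

```bash
for i in 1; do python3 -m creep '[0,0,2,0,0,0,1, 0,0,0,0,0,0,1]'|tail -1; python3 q.py; done; python3 -m creep '[0,0,2,0,0,0,1, 0,0,0,0,0,0,1]'|tail -1; python3 q.py;python3 -m creep '[0,0,2,0,0,0,1, 0,0,0,0,0,0,1]'|tail -1; python3 q.py
```

```text
width: 0.271
t 16.35 eef [ 0.5747 -0.1663  0.1219] shift [-0.  -0.1  2. ] rotvec [ 0.     0.001 -0.003] tip rel ring (ring-tool axes, mm) [-0.   0.1 -2. ]
F [-1.13  0.34  0.72] along n 1.04 w 0.268 H [ 0.5753 -0.1663  0.12  ]
Fn mean 0.1 [ 0.   0.6 -0.3 -0.4 -0.4  1. ]
width: 0.268
t 16.9 eef [ 0.5753 -0.1662  0.12  ] shift [-0.1 -0.1  0. ] rotvec [ 0.     0.001 -0.002] tip rel ring (ring-tool axes, mm) [-0.   0.1 -0. ]
F [-0.25 -0.33  1.26] along n 1.29 w 0.266 H [ 0.5753 -0.1663  0.12  ]
Fn mean 0.88 [ 0.7  1.7 -0.5  1.2  1.   1.3]
width: 0.266
t 17.45 eef [ 0.576  -0.1661  0.1181] shift [-0.1 -0.1 -2. ] rotvec [ 0.     0.001 -0.002] tip rel ring (ring-tool axes, mm) [0.  0.1 2. ]
F [-0.41 -0.06  0.21] along n 0.33 w 0.265 H [ 0.5753 -0.1663  0.12  ]
Fn mean 1.29 [2.2 1.5 1.8 1.1 0.8 0.3]
```

```bash
python3 q.py; python3 q.py|tail -1; python3 - <<'E'
from m import *
from station import manip
s=manip.get_state();c=manip.capture("wrist")
cv2.imwrite("pics/w12.png",cv2.resize(c["color"][130:340,220:430,::-1],None,fx=2.8,fy=2.8,interpolation=cv2.INTER_CUBIC));np.savez("pics/w12.npz",**c,**s)
c=manip.capture("scene")
cv2.imwrite("pics/s12.png",cv2.resize(c["color"][120:220,280:400,::-1],None,fx=6,fy=6,interpolation=cv2.INTER_CUBIC))
ring("pics/w12.npz",(290,350,170,250))
E
```

```text
t 17.75 eef [ 0.576  -0.1661  0.1181] shift [-0.1 -0.  -2. ] rotvec [ 0.     0.001 -0.002] tip rel ring (ring-tool axes, mm) [0. 0. 2.]
F [0.03 0.39 1.48] along n 1.36 w 0.27 H [ 0.5753 -0.1663  0.12  ]
Fn mean 1.13 [1.8 0.1 1.1 0.6 1.8 1.4]
Fn mean 1.17 [1.3 1.2 2.  0.6 1.2 0.8]
272 323.0458068847656 221.48585510253906 (26.91049575805664, 30.26945686340332) ring on plane [ 0.5974 -0.1647  0.0591] vs P in tool axes mm [0.3 0.2 0. ]
```

View pics/w12.png

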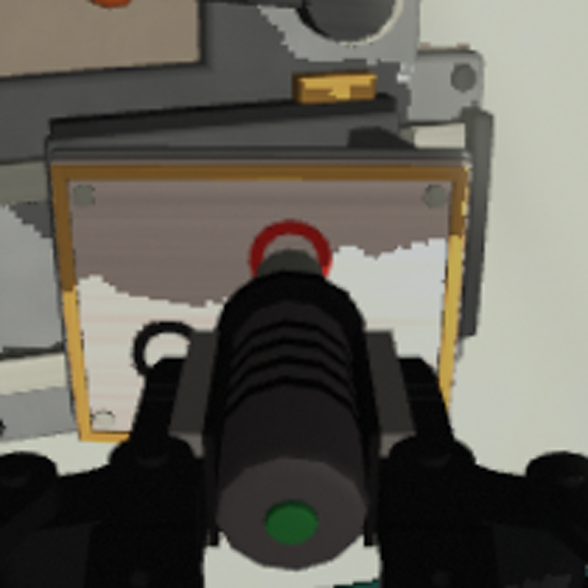

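View pics/s12.png

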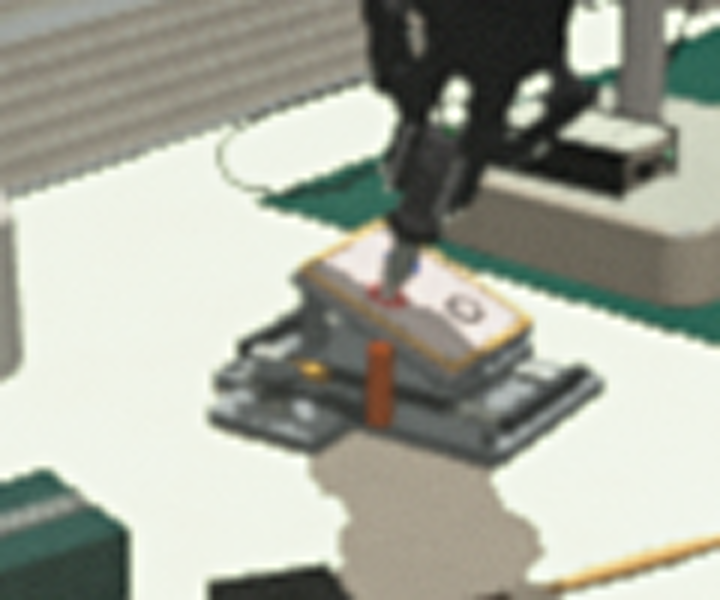

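```bash
python3 -c "
from station import manip
print(manip.job_done())"
```

```text
the job is handed in; nothing more can be done
None
```

I swung the cam lever to its stop, where the push rose to about 16 N with only 0.3 mm more movement. I then lifted the probe from its holder, and handed the job in at about 18 s with the probe still held on the red ring.

Last checks before handing in:
- **Position:** the tip was within about 0.5 mm of the measured ring centre. That measurement is itself good to about 2 mm.
- **Angle:** the tool was within 0.2° of the estimated face normal. The probe looked straight in the jaws when I checked it after the lift.
- **Press:** the averaged force was about 2.4 N, after taking off an off-contact reading of −1.2 N. That puts the tip about 5 mm in. The travel is inferred from force and advance, not read directly. The advance agrees, with contact 2 to 4 mm before the estimated face and the probe now 2 mm past it, so 4 to 6 mm. Single force readings scattered by about ±0.8 N, so I averaged 18 of them.
- **Carriage:** the ring measured within about 2 mm of its first position, which is inside the measuring error. The lever still lay along the carriage's side when last fully in view, just before pressing.
- **Other items:** none of them were touched.

No check failed. The start and mid-task ring heights from different camera pairs differed by about 2.5 mm. I used the four-view estimate, and the 20° slope of the face supported it.

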